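# Eject an air plug from a bench quick coupler into a catch dish

### The job

Put the steel dish on the bench under the mouth of the air coupler, then pull the orange spring sleeve all the way back towards its stand so that the plug pops out and drops into the dish, and let the sleeve spring fully forward again. The plug must not fall beside the dish, it must end lying in the dish, and the dish must stand flat on the bench. Leave the other things on the bench where they are.

Things in the scene. Friction and masses are not known exactly. Their poses are not given: they have to be found in the camera images.
- sleeve_grip (a point): Centre of the orange spring sleeve, on its axis, moving with it; 135 mm above the bench. Cylinder 42 mm long, 30 mm diameter, with a 36 mm rim 5 mm wide at each end. z: along the coupler out of its mouth, 35 deg below level. x: square to it, up, leaning 35 deg from vertical to the mouth side. y: level. Grip with fingers pointing along -x, closing along y; pull along -z.
- stand_face (a point): Fixed point where the coupler meets the stand's white overhanging face, 80 mm behind the home sleeve's centre; axes as the sleeve. The face is square to z, 80 mm wide (y), from x = -40 to +100 mm: it leans out over the coupler, so an upright gripper hits it. A 34 mm nut covers the first 12 mm of the 23 mm brass pipe from here to the sleeve.
- sleeve (a joint): How far the sleeve is pulled back to the stand, m: 0 fully forward (home), 0.014 at its stop. The spring resists with 3 N at 0, 9 N at the stop, and sends it home when let go. Jaws inside free the plug at 0.009 to 0.011; a weak spring pin then pushes it out of the mouth within about 0.3 s, so hold the sleeve at the stop for a second.
- mouth (a point): Centre of the coupler's brass mouth (24 mm diameter), fixed, 26 mm beyond the home sleeve's centre along its axis, 120 mm above the bench; axes as the sleeve. The freed plug falls and lands about 70 mm (in plan) beyond this point, the way the mouth looks. The space below is clear; the stand's foot begins 80 mm behind the mouth in plan.
- plug: Steel plug held in the coupler, 69 mm long, about 60 g: a 15 mm round nose, 34 mm long, inside the mouth, then a 22 mm hexagon and a blue end cap outside, reaching 35 mm out. Origin on its axis at mid-length, z axis from nose to blue cap.
- dish: Open rectangular steel dish with a green floor, loose, about 0.3 kg; 160 mm along its x, 130 mm along y, 30 mm high, walls and floor 4 mm. Origin at the centre of its underside, z up. On a short neck at its +x end stands a blue grip post.
- dish_post (a point): Centre of the top of the dish's blue grip post, 50 mm above the dish's underside, 110 mm from the dish's origin along its +x. The post is 20 mm square, faces square to the dish's x and y, and reaches down to the bench (z = 0); there are 20 mm between the post and the dish's wall. The dish can be slid along the bench by it.
- air_stand: Fixed white air service stand that carries the coupler. Origin on the bench straight below the sleeve's centre (sleeve home), z up; the coupler's mouth looks to its -x side (and 35 degrees down). Dark foot from x = 60 to 190 mm, column from x = 130 to 180 mm; the leaning face overhangs as told under stand_face.
- jaw_model: Bystander: pink teaching jaw with white teeth, 60 x 70 x 27 mm, loose. Origin at the centre of its underside.
- putty_jar: Bystander: jar with yellow cap, 60 mm diameter, 55 mm high, loose. Origin at the centre of its underside.
- mix_cup: Bystander: blue cup, 64 mm diameter, 60 mm high, loose. Origin at the centre of its underside.
- bur_block: Bystander: aluminium block 50 x 90 x 22 mm with upright burs to 48 mm, loose. Origin at the centre of its underside.
- handpiece: Bystander: steel handpiece lying on the bench, 160 mm long, 18 mm thick, loose. Origin at the middle of its underside.
- rinse_bottle: Bystander: bottle with blue cap, 64 mm diameter, 150 mm high, loose. Origin at the centre of its underside.
Not all that is in view belongs to the job. Of the things that look like the dish, the middle-sized one is meant.

How it is judged (in metres and radians):
On the way, in this order (a step that is already met when the one before it is completed fails the run):
1. the sleeve is pulled back (at least 8 of its 14 mm) (value of joint sleeve above 0.008 m), for 0.05 s.
2. the plug lies in the dish and the sleeve has sprung fully forward (x of plug in the frame of dish between -0.08 and 0.08 m and y of plug in the frame of dish between -0.065 and 0.065 m and z of plug in the frame of dish between 0 and 0.035 m and value of joint sleeve below 0.0015 m), for 0.2 s.
At the end, for the whole second after the job is handed in: The plug rests inside the dish (its middle within the dish's outline and under 35 mm above its underside), the dish stands flat on the bench (within 5 mm and about 4 degrees) and at rest, and the sleeve is within 1.5 mm of fully forward (all of step 2 and linear speed of plug below 0.03 m/s and linear speed of dish below 0.02 m/s and angle between dish's own z axis and vertical below 0.08 rad and height (world z) of dish below 0.005 m); the robot touches nothing.
It fails at once if the plug comes down beside the dish (its middle under 30 mm above the bench, outside the dish's outline) (height (world z) of plug below 0.03 m and not (x of plug in the frame of dish between -0.08 and 0.08 m and y of plug in the frame of dish between -0.065 and 0.065 m)).
It fails at once if another thing on the bench is shifted more than 30 mm (distance of any of jaw_model, putty_jar, mix_cup, bur_block, handpiece, rinse_bottle from where it was at the start of the episode above 0.03 m).
It also fails if it takes over 51 s, if anything falls off the work surface, if the arm or the gripper's body presses on something with over 40 N, if the wrist force passes 120 N, or if a joint passes its speed limit or range.

### The arm

A 6-joint arm with a two-finger parallel gripper is mounted at the origin on the work surface. World frame = base frame: x ahead of the robot, y to its left, z up, the work surface at z = 0. Lengths are in mm, angles in rad, forces in N, time in s.
With the tool pointing down it reaches from about 350 to 875 mm from the base axis. Payload 4.2 kg.
Tool frame: the origin (TCP) lies at the very end of the fingers, on their centre line; the grasp point (between the pads) lies 19 mm behind it; z points along the fingers, x is the direction in which the jaws open and shut, and the axes are right-handed (so a half turn about z gives the same grasp; the last joint's range is limited). The gripper opens to 87 mm and grips with 3 to 60 N. Pads are 19 mm wide; open, the fingers measure 117 mm over their backs; the gripper's body (75 mm by 190 mm) begins 51 mm behind the grasp point.
Start: joints at [1.547, 0.385, 0.008, 0, -1.194, -0.259], TCP at [174.371, 600.161, 191.65] pointing down, gripper open.
Joint ranges: [-3.14, 3.14], [-1.21, 2.06], [-1.07, 1.41], [-3.16, 2.05], [-2.99, -0.16], [-3.1, 3.1]. Speed limits (rad/s): [2.79, 2.79, 3.14, 3.14, 3.14, 3.14].

### API

Orientations are given as [roll, pitch, yaw] about the fixed x, y, z axes, in that order (R = Rz(yaw) Ry(pitch) Rx(roll)).
In Python, from station import * gives the robot as it stands.
- The arm moves only by the tool step_arm, never from a script. Its argument "commands" is a list of rows, each an object with "claw": the finger opening in mm, from 0 to 87; "linear": the shift along the world's x, y, z in mm, a list of three; "rotation": the turn, a rotation vector about the world's x, y, z in rad, a list of three. In form: [{"claw": claw, "linear": [tx, ty, tz], "rotation": [wx, wy, wz]}, ...]. A call has 1 to 5 rows; each row shifts and turns the pose as measured when the row begins; what a row does not reach is not made up. A row lasts 1/8 s, in which the tool goes at most 62.5 mm and 10.7 degrees, less where a joint would pass 70% of its speed; a pose out of reach is approached as far as the arm can. A call with a gripper value outside its range is refused whole. The fingers move at their own pace and stop on an object; "squeeze" is the grip in N (left out, the last holds). Time passes only in rows, so rows that do not move let the fingers close. It gives the time, the measured TCP pose, the force and the opening at its end, in the units of the state.
- get_state(): the state, without advancing time (a new reading comes with each control period).
- camera(name): name is "side" or "top"; returns the picture (420x560x3 uint8, red, green, blue); there is no depth.
- get_calibration(name): a dict with "fov_y" (degrees; the focal length in pixels is half the picture's height over the tangent of half this angle, whatever the lens; pixels are square), "cx", "cy" (the principal point, pixels), "pose" (4x4, takes a point from camera to world coordinates). Camera axes: x right, y down, z forward; pixel columns grow to the right and rows downward; lengths in mm; the calibration is good to about 2 mm. A picture is of the moment at which its call begins. get_calibration takes no time and is no camera call.
- sign_off(): hands the job in, once; it reports no verdict.
Trained networks look in the newest picture that a camera, given by its name, has taken for a name from the list of things; names that differ only in an ending like _2 or _b are one class to them, and where a whole thing is asked for, a point or a joint stands for the part that bears it (a point fixed in the world has none). Each returns a list of dicts, best first, with "conf" (0 to 1); they miss things now and then, are a little off and sometimes report something else, mostly with a low value. They report only what shows in the picture. A call takes as long as a camera call. They do not tell look-alikes from the thing itself.
- find_in(camera, target): "bbox" ([left, top, right, bottom] in pixels, round what is visible of it).
- masks_of(camera, target): "region" (420x560 bool, what is visible of it) and "bbox" ([left, top, right, bottom] in pixels, round what is visible of it).
The state is a dict: "clock": time; "q": joint angles; "qd": joint speeds; "joint_efforts": joint torques, N m; "tcp_pos": TCP position; "eef_rot": TCP orientation; "contact_force": force on the tool from outside, world axes, zero at the start; "moment": the same for the moment, N m; "finger_gap": finger opening in mm.
Only numpy, scipy, OpenCV 4.12 (cv2) and the standard library are available. Lean on these libraries where they do the work, as an engineer would, in place of code of your own. Each camera call takes 0.05 s, during which the arm holds its last target.

## Working session

There is one attempt and no reset: what is moved stays moved. The work goes in short steps, Python scripts to look and compute and a tool call to move; the robot and the scene stay as the last step left them, time stands still between calls to the robot, and variables do not carry over. Pictures are saved under pics/ and viewed, and the job is handed in when it is done.

Besides the shell and the picture viewer there is one more tool, called after ">>>" by a JSON object that holds its "op" and its "data". step_arm: Moves the arm, as the interface text tells. Its arguments: {"type":"object","properties":{"commands":{"type":"array","items":{"type":"object","properties":{"claw":{"type":"number"},"linear":{"type":"array","items":{"type":"number"}},"rotation":{"type":"array","items":{"type":"number"}}}}},"squeeze":{"type":"number"}},"required":["commands"]}

```bash
mkdir -p pics; ls; python3 - <<'E'
from station import *
import cv2
for n in ["side","top"]:
    im=camera(n); cv2.imwrite(f"pics/{n}0.png",im[:,:,::-1]); c=get_calibration(n); print(n,c)
    for t in ["dish","dish_post","sleeve_grip","mouth","plug","air_stand"]:
        try: print(t,[(d['bbox'],round(d['conf'],2)) for d in find_in(n,t)])
        except Exception as e: print(t,e)
print(get_state())
E
```

```text
pics
side {'fov_y': 43.26582380586819, 'cx': 278.9674775455111, 'cy': 216.01954046248474, 'pose': array([[ 8.45413570e-01,  3.14757424e-01, -4.31513222e-01,
         1.20612158e+03],
       [ 5.34106430e-01, -4.94433160e-01,  6.85759558e-01,
        -1.11177716e+03],
       [ 2.49346549e-03, -8.10224422e-01, -5.86114467e-01,
         1.01734139e+03],
       [ 0.00000000e+00,  0.00000000e+00,  0.00000000e+00,
         1.00000000e+00]])}
dish [([343.3, 174.7, 385.6, 199.5], 0.73), ([284.9, 182.2, 342.9, 229.4], 0.72), ([251.3, 144.4, 328.3, 183.5], 0.69), ([214.7, 183.0, 273.3, 309.6], 0.69)]
dish_post [([286.8, 182.5, 340.8, 231.6], 0.96), ([248.2, 141.7, 327.8, 186.4], 0.68), ([344.0, 176.5, 385.6, 197.8], 0.57)]
sleeve_grip []
mouth []
plug []
air_stand [([214.2, 182.2, 273.3, 310.1], 0.57)]
top {'fov_y': 55.05550287908228, 'cx': 281.43430588270115, 'cy': 206.7710062626733, 'pose': array([[-9.10289301e-03, -9.85175394e-01,  1.71308439e-01,
         3.64257907e+02],
       [-9.99894868e-01,  1.09014133e-02,  9.56093089e-03,
        -7.38764038e+01],
       [-1.12866979e-02, -1.712033
[... 630 characters left out ...]
243.2], 0.64)]
{'clock': 0.7, 'q': array([ 1.54663267e+00,  3.84643573e-01,  7.89873866e-03, -6.29692787e-06,
       -1.19397924e+00, -2.58622689e-01]), 'qd': array([-1.04541996e-03,  7.19947521e-05,  1.69941094e-04,  1.56788386e-04,
       -5.27031328e-04,  7.49003776e-04]), 'joint_efforts': array([ 4.31093395e-04, -3.90330470e+01,  1.87586403e+01,  4.22334820e+00,
        1.54859363e-02, -1.99779504e-05]), 'tcp_pos': array([174.34984887, 600.17137949, 191.68273975]), 'eef_rot': array([ 3.14156851e+00,  6.83555968e-05, -1.85358500e+00]), 'contact_force': array([-0.44051227, -1.0683716 , -0.56856544]), 'moment': array([-0.02688998,  0.01757062, -0.04438976]), 'finger_gap': 87.05210981451533}
```

View pics/side0.png

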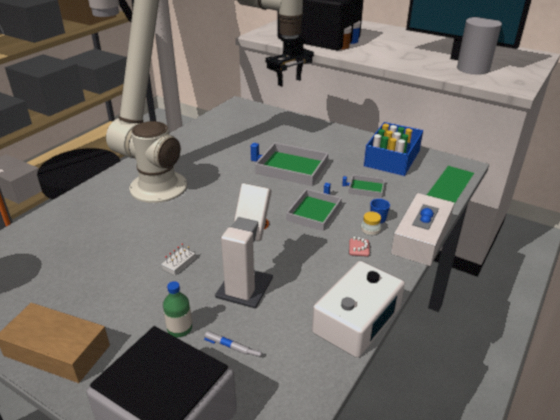

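View pics/top0.png

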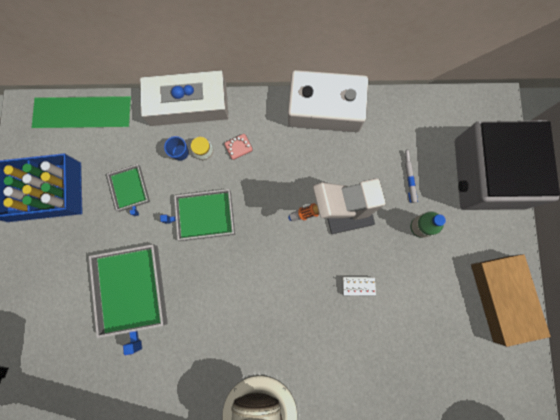

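```bash
cat > h.py <<'E'
import numpy as np, cv2
from station import *
def K(n):
    c=get_calibration(n); f=210/np.tan(np.radians(c['fov_y']/2)); return f,c['cx'],c['cy'],c['pose']
def ray(n,u,v):
    f,cx,cy,P=K(n); d=P[:3,:3]@np.array([(u-cx)/f,(v-cy)/f,1]); return P[:3,3],d
def atz(n,u,v,z):
    o,d=ray(n,u,v); return o+d*(z-o[2])/d[2]
def proj(n,p):
    f,cx,cy,P=K(n); q=P[:3,:3].T@(np.asarray(p,float)-P[:3,3]); return np.array([cx+f*q[0]/q[2],cy+f*q[1]/q[2]])
def tri(a,b):
    # a,b: (name,u,v)
    A=np.zeros((3,3));r=np.zeros(3)
    for n,u,v in (a,b):
        o,d=ray(n,u,v); d=d/np.linalg.norm(d); M=np.eye(3)-np.outer(d,d); A+=M; r+=M@o
    p=np.linalg.solve(A,r); return p
def crop(n,im,x0,y0,x1,y1,s,out):
    cv2.imwrite(out,cv2.resize(im[y0:y1,x0:x1,::-1],None,fx=s,fy=s,interpolation=cv2.INTER_CUBIC))
E
python3 - <<'E'
import cv2
a=cv2.imread('pics/top0.png');b=cv2.imread('pics/side0.png')
cv2.imwrite('pics/c1.png',cv2.resize(a[160:260,100:260],None,fx=5,fy=5,interpolation=2))
cv2.imwrite('pics/c2.png',cv2.resize(a[165:240,280:400],None,fx=6,fy=6,interpolation=2))
cv2.imwrite('pics/c3.png',cv2.resize(b[170:310,200:360],None,fx=4,fy=4,interpolation=2))
E
```

```text
(no output)
```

View pics/c1.png

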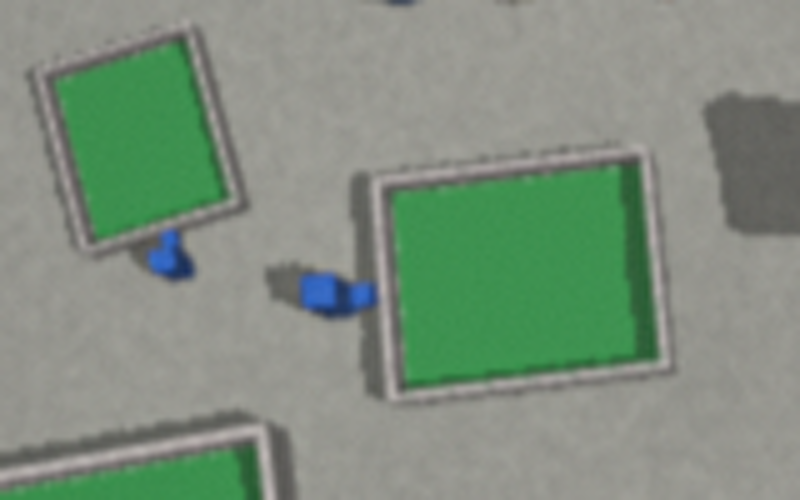

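View pics/c2.png

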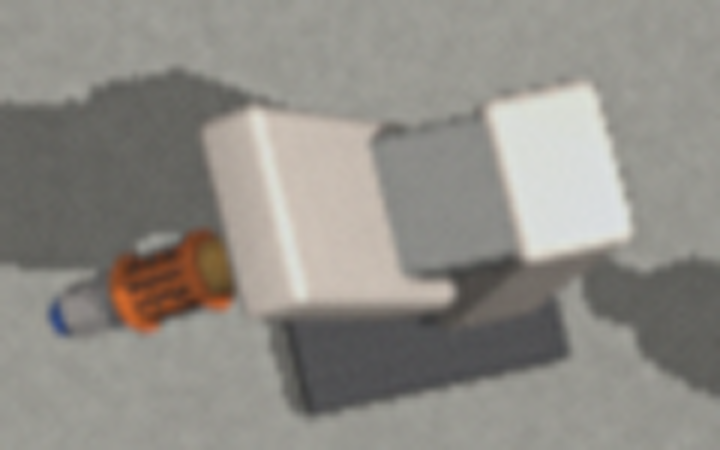

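View pics/c3.png

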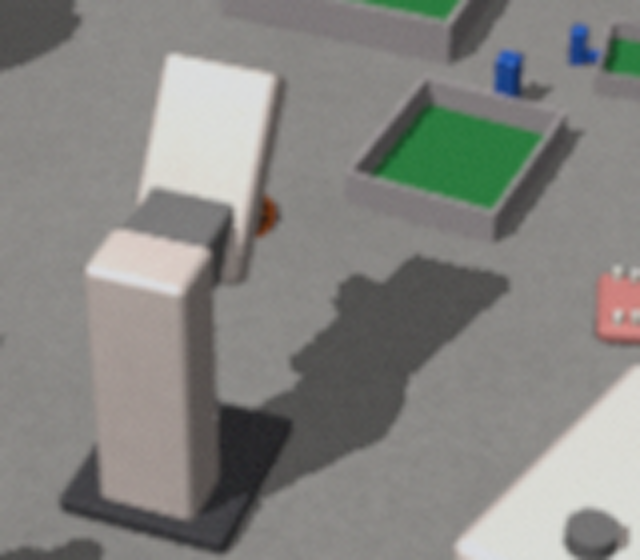

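```bash
cat > fit.py <<'E'
from h import *
from scipy.optimize import least_squares
def fr(p):
    x,y,yaw=p
    # stand -x dir = mouth look; stand frame yaw
    X=np.array([np.cos(yaw),np.sin(yaw),0]);Y=np.array([-np.sin(yaw),np.cos(yaw),0]);Z=np.array([0,0,1.])
    o=np.array([x,y,0.]);s,c=np.sin(np.radians(35)),np.cos(np.radians(35))
    az=-X*c-Z*s; ax=-X*s+Z*c
    return o,X,Y,Z,az,ax
E
python3 - <<'E'
from fit import *
n='top'
C=[atz(n,u,v,30) for u,v in [(174.4,195.6),(230,190),(234.4,233.6),(178.4,240)]]
C=np.array(C); print('dish corners',C.round(1)); print('sizes',[round(np.linalg.norm(C[i]-C[(i+1)%4]),1) for i in range(4)],'ctr',C.mean(0).round(1))
post=atz(n,164,218,50); print('post',post)
d=post-C.mean(0); print('post dist',np.linalg.norm(d[:2]),'yaw',np.degrees(np.arctan2(d[1],d[0])))
e=C[0]-C[1]+C[3]-C[2]; print('yaw edges',np.degrees(np.arctan2(e[1],e[0])))
g=lambda a,b:(280+a/6,165+b/6)
def model(p):
    o,X,Y,Z,az,ax=fr(p); c=o+135*Z
    pts=[c+100*ax-80*az+40*Y, c+100*ax-80*az-40*Y, c+61*az, c, o+60*X*1, ]
    return [proj(n,q) for q in pts[:4]]
# which face corner is which handled by trying both
for sw in (0,1):
    F=[g(203,125),g(245,315)]
    if sw: F=F[::-1]
    obs=np.array(F+[g(57,320),g(172,280)])
    for y0 in (0,1.57,3.14,-1.57):
        r=least_squares(lambda p:(np.array(model(p))-obs).ravel(),[450,-150,y0],x_scale=[10,10,.1])
        print(sw,r.cost,r.x,r.fun.round(1))
E
```

```text
dish corners [[597.9 245.6  30. ]
 [612.6  85.2  30. ]
 [486.1  71.1  30. ]
 [469.6 229.6  30. ]]
sizes [np.float64(161.1), np.float64(127.2), np.float64(159.4), np.float64(129.3)] ctr [541.6 157.9  30. ]
post [529.99665876 266.95984434  50.        ]
post dist 109.68215624023858 yaw 96.06249418161829
yaw edges 95.58861241949195
0 3.6604362423558054 [ 530.11686186 -136.82350304   -1.36553878] [-1.4 -0.7 -0.4  1.4  1.2 -0.7  1.  -0.1]
0 3.6604362423563117 [ 530.11686198 -136.823503     -1.36553875] [-1.4 -0.7 -0.4  1.4  1.2 -0.7  1.  -0.1]
0 3.660436242357783 [ 530.1168615  -136.82350324    4.91764646] [-1.4 -0.7 -0.4  1.4  1.2 -0.7  1.  -0.1]
0 3.660436242355723 [ 530.1168618  -136.82350309   -1.36553879] [-1.4 -0.7 -0.4  1.4  1.2 -0.7  1.  -0.1]
1 768.3549237064341 [ 527.8992722  -125.73629523    1.78489578] [-12.2   3.9 -13.3   1.9  33.4  -7.9  -3.3   0.8]
1 768.3549237285894 [ 527.89927379 -125.73629445    1.78489546] [-12.2   3.9 -13.3   1.9  33.4  -7.9  -3.3   0.8]
1 768.3549209078586 [ 527.89544574 -125.73708631    1.78557621] [-12.2   3.9 -13.3   1.9  33.4  -7.9  -3.3   0.8]Tra
[... 548 characters left out ...]
~~~~~~~~~~^^
    self.f = self.fun_wrapped(xp_copy(self.x))
             ~~~~~~~~~~~~~~~~^^^^^^^^^^^^^^^^^
    return np.atleast_1d(self.fun(x))
                         ~~~~~~~~^^^
    return self.f(x, *self.args, **self.kwargs)
           ~~~~~~^^^^^^^^^^^^^^^^^^^^^^^^^^^^^^
  File "<stdin>", line 19, in <lambda>
  File "<stdin>", line 12, in model
  File "h.py", line 10, in proj
    f,cx,cy,P=K(n); q=P[:3,:3].T@(np.asarray(p,float)-P[:3,3]); return np.array([cx+f*q[0]/q[2],cy+f*q[1]/q[2]])
              ~^^^
  File "h.py", line 4, in K
    c=get_calibration(n); f=210/np.tan(np.radians(c['fov_y']/2)); return f,c['cx'],c['cy'],c['pose']
ValueError: time passes only in moves, steps and waits
```

```bash
python3 - <<'E'
from fit import *
for z in (0,12): 
    a,b=atz('top',280+305/6,165+412/6,z),atz('top',280+568/6,165+355/6,z); d=b-a; print(z,np.linalg.norm(d),np.arctan2(d[1],d[0]))
a,b=atz('top',280+245/6,165+315/6,263),atz('top',280+203/6,165+125/6,263); d=b-a; print('face top',np.linalg.norm(d),np.arctan2(d[1],d[0])-np.pi/2)
p=[530,-137,-1.3655]
o,X,Y,Z,az,ax=fr(p); c=o+135*Z
def draw(n,fn,x0,y0,s,out,w,h):
    im=cv2.imread(fn)[y0:y0+h,x0:x0+w]; im=cv2.resize(im,None,fx=s,fy=s,interpolation=2)
    def pl(pts,col,cl=True):
        q=np.array([(proj(n,t)-[x0,y0]+.5)*s for t in pts]).round().astype(int); cv2.polylines(im,[q.reshape(-1,1,2)],cl,col,1)
    for t in (-21,21):
        pl([c+az*t+18*(np.cos(k)*ax+np.sin(k)*Y) for k in np.linspace(0,6.28,24)],(255,255,0))
    pl([c-80*az+q*ax+r*Y for q,r in((100,40),(100,-40),(-40,-40),(-40,40))],(0,255,0))
    pl([c-80*az,c+61*az],(0,0,255),False)
    pl([o+q*X+r*Y for q,r in((60,40),(190,40),(190,-40),(60,-40))],(255,0,255))
    cv2.imwrite(out,im)
draw('top','pics/top0.png',280,165,6,'pics/o1.png',120,75)
draw('side','pics/side0.png',200,170,4,'pics/o2.png',160,140)
E
```

```text
0 130.82943798436986 -1.3675882638721424
12 129.48319619449057 -1.3675882638721422
face top 74.89201585319454 -1.3807980265413102
```

View pics/o1.png

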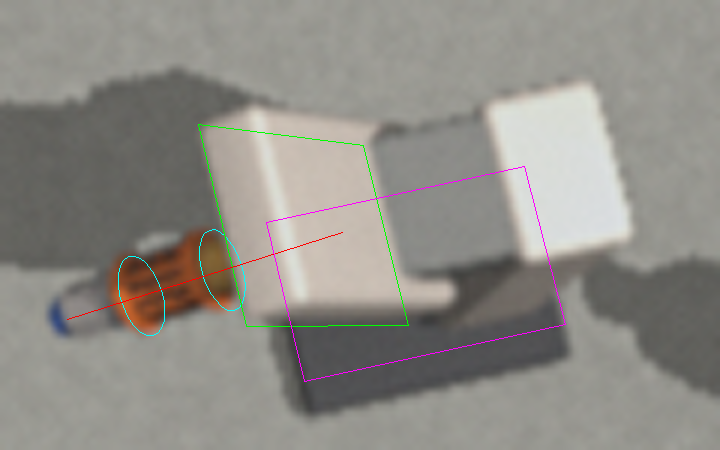

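View pics/o2.png

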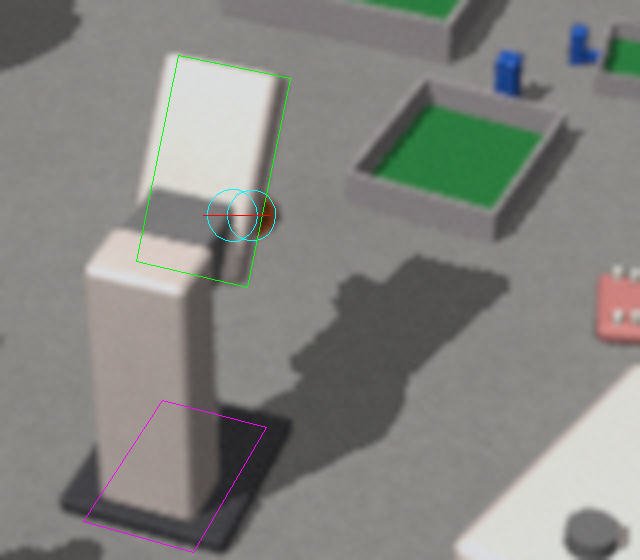

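```bash
python3 - <<'E'
from fit import *
im=cv2.imread('pics/top0.png').astype(float); b,g,r=im[...,0],im[...,1],im[...,2]
m=(r>b+50)&(r>g+35)&(r>70); m[:,:285]=0;m[:,325:]=0;m[:190]=0;m[230:]=0
ys,xs=np.nonzero(m); print(len(xs),xs.min(),xs.max(),ys.min(),ys.max(),xs.mean(),ys.mean())
S=8
K_=K('top')
f,cx,cy,P=K_
def pj(Q): 
    q=(Q-P[:3,3])@P[:3,:3]; return np.c_[cx+f*q[:,0]/q[:,2],cy+f*q[:,1]/q[:,2]]
def sil(p):
    o,X,Y,Z,az,ax=fr(p); c=o+135*Z; out=np.zeros((60*S,60*S),np.uint8)
    k=np.linspace(0,6.28,40); ring=np.outer(np.cos(k),ax)+np.outer(np.sin(k),Y)
    for t0,t1,R in((-21,-16,18),(-16,16,15),(16,21,18)):
        q=np.r_[c+az*t0+R*ring,c+az*t1+R*ring]
        u=((pj(q)-[280,180]+.5)*S).astype(np.int32); cv2.fillConvexPoly(out,cv2.convexHull(u.reshape(-1,1,2)),255)
    return cv2.resize(out,(60,60),interpolation=cv2.INTER_AREA)/255.
M=m[180:240,280:340].astype(float)
# fill holes
M=cv2.morphologyEx(M,cv2.MORPH_CLOSE,np.ones((5,5)))
best=[]
for x in np.arange(518,542,1.):
  for y in np.arange(-146,-124,1.):
    for yaw in (-1.40,-1.367,-1.33): best.append((((sil([x,y,yaw])-M)**2).sum(),x,y,yaw))
best.sort(); print(best[:8], M.sum(), sil(best[0][1:]).sum())
vis=np.dstack([M*255,sil(best[0][1:])*255,M*0]).astype(np.uint8)
cv2.imwrite('pics/s.png',cv2.resize(vis,None,fx=8,fy=8,interpolation=0))
E
```

```text
171 298 318 204 220 306.5263157894737 212.39766081871346
[(np.float64(63.81133410226836), np.float64(529.0), np.float64(-133.0), -1.367), (np.float64(64.33856209150326), np.float64(529.0), np.float64(-132.0), -1.367), (np.float64(64.35881584006151), np.float64(529.0), np.float64(-133.0), -1.33), (np.float64(64.46108419838524), np.float64(529.0), np.float64(-132.0), -1.33), (np.float64(64.58709727028067), np.float64(529.0), np.float64(-132.0), -1.4), (np.float64(64.92199923106497), np.float64(529.0), np.float64(-131.0), -1.367), (np.float64(65.0716032295271), np.float64(529.0), np.float64(-133.0), -1.4), (np.float64(65.09488658208382), np.float64(530.0), np.float64(-132.0), -1.4)] 183.0 255.8313725490196
```

View pics/s.png

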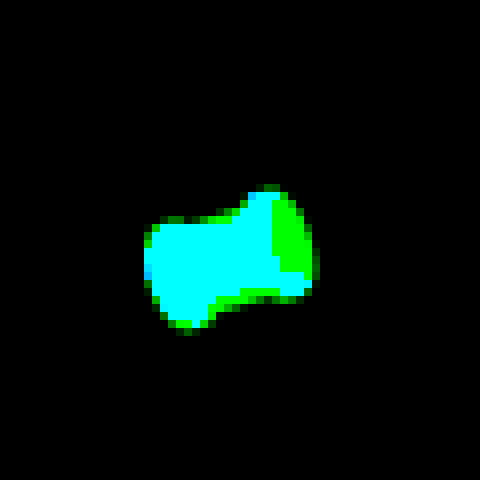

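>>> {"op": "step_arm", "data": {"commands": [{"claw":87,"linear":[44,-41,0],"rotation":[0,0,-0.15]},{"claw":87,"linear":[44,-41,0],"rotation":[0,0,-0.15]},{"claw":87,"linear":[44,-41,0],"rotation":[0,0,-0.15]},{"claw":87,"linear":[44,-41,0],"rotation":[0,0,-0.15]},{"claw":87,"linear":[44,-41,0],"rotation":[0,0,-0.15]}], "squeeze": 30}}

```text
clock: 1.32
tcp_pos: [397.0, 392.4, 191.7]
eef_rot: [3.141, 0.003, -2.619]
contact_force: [-0.1, -0.1, 0.8]
finger_gap: 86.6
```

>>> {"op": "step_arm", "data": {"commands": [{"claw":87,"linear":[44,-42,0],"rotation":[0,0,-0.14]},{"claw":87,"linear":[44,-42,-10],"rotation":[0,0,-0.14]},{"claw":87,"linear":[44,-42,-20],"rotation":[0,0,-0.14]},{"claw":87,"linear":[0,0,-30],"rotation":[0,0,0]},{"claw":87,"linear":[0,0,-20],"rotation":[0,0,0]}]}}

```text
clock: 1.95
tcp_pos: [534.6, 261.8, 113.9]
eef_rot: [3.137, 0.01, -3.061]
contact_force: [0.6, -0.5, 0.4]
finger_gap: 86.6
```

```bash
python3 - <<'E'
from h import *
s=get_state(); print(s['tcp_pos'],s['eef_rot'],s['q'],s['clock'])
im=camera('side'); crop('side',im,230,100,400,240,4,'pics/g1.png')
E
```

```text
[534.55090757 261.84270873 113.85742141] [ 3.13718996  0.01027649 -3.0611912 ] [ 0.72886902  0.39355383 -0.18756308  0.0032506  -0.97883229 -0.65024413] 1.95
```

View pics/g1.png

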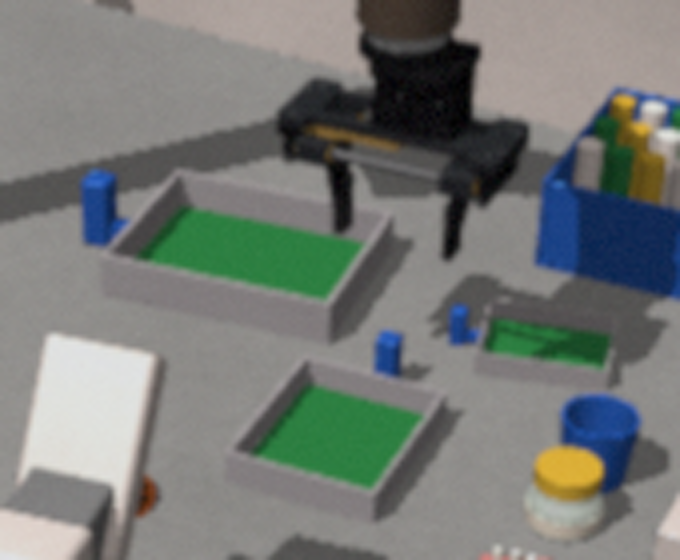

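>>> {"op": "step_arm", "data": {"commands": [{"claw":55,"linear":[-4.5,5,-10],"rotation":[0.004,0.01,0.02]},{"claw":55,"linear":[0,0,-15],"rotation":[0,0,0]},{"claw":55,"linear":[0,0,-5],"rotation":[0,0,0]}]}}

```text
clock: 2.38
tcp_pos: [528.7, 267.5, 80.8]
eef_rot: [3.133, -0.002, -3.039]
contact_force: [0.5, -0.2, -0.5]
finger_gap: 64.7
```

```bash
python3 - <<'E'
from h import *
for u,v in((88,254),(154,244),(163,330)): print(atz('top',u,v,35))
s=get_state(); print(s['tcp_pos'],s['eef_rot'],s['clock'])
E
```

```text
[432.36927516 481.46965977  35.        ]
[458.57128771 296.75265963  35.        ]
[225.00702454 261.68408437  35.        ]
[528.66022796 267.48278893  80.7901024 ] [ 3.13309810e+00 -2.33015683e-03 -3.03873805e+00] 2.375
```

Clear. Going down onto the post.

>>> {"op": "step_arm", "data": {"commands": [{"claw":55,"linear":[1,-0.5,-25],"rotation":[0.008,0,0]},{"claw":55,"linear":[0,0,-22],"rotation":[0,0,0]},{"claw":55,"linear":[0,0,-12],"rotation":[0,0,0]},{"claw":55,"linear":[0,0,-4],"rotation":[0,0,0]},{"claw":55,"linear":[0,0,0],"rotation":[0,0,0]}]}}

```text
clock: 3.0
tcp_pos: [531.2, 269.5, 18.1]
eef_rot: [3.122, 0.004, -3.035]
contact_force: [0.1, -0.2, -0.5]
finger_gap: 55.1
```

>>> {"op": "step_arm", "data": {"commands": [{"claw":55,"linear":[-1,-2,0],"rotation":[-0.02,0.004,0]},{"claw":10,"linear":[0,0,0],"rotation":[0,0,0]},{"claw":10,"linear":[0,0,0],"rotation":[0,0,0]},{"claw":10,"linear":[0,0,0],"rotation":[0,0,0]},{"claw":10,"linear":[0,0,0],"rotation":[0,0,0]}]}}

```text
clock: 3.62
tcp_pos: [531.3, 268.3, 20.4]
eef_rot: [3.141, 0.001, -3.035]
contact_force: [0.2, -0.7, -0.4]
finger_gap: 23.0
```

```bash
python3 - <<'E'
from h import *
s=get_state(); print(s['tcp_pos'],s['eef_rot'],s['clock'],s['contact_force'],s['finger_gap'])
im=camera('side'); crop('side',im,230,100,400,240,4,'pics/g2.png')
im=camera('top'); crop('top',im,100,140,340,320,3,'pics/g3.png')
E
```

```text
[531.29732351 268.34451465  20.38708463] [ 3.14106383e+00  1.02157919e-03 -3.03502933e+00] 3.625 [ 0.15332701 -0.65246148 -0.44129373] 23.04277258956632
```

View pics/g2.png

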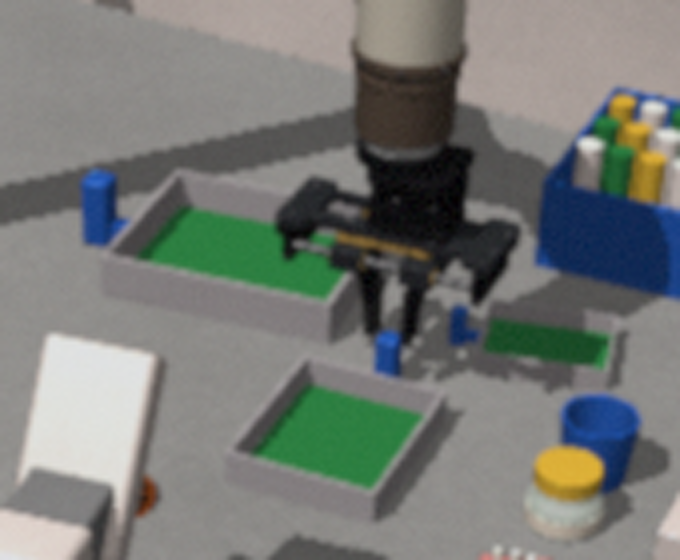

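View pics/g3.png

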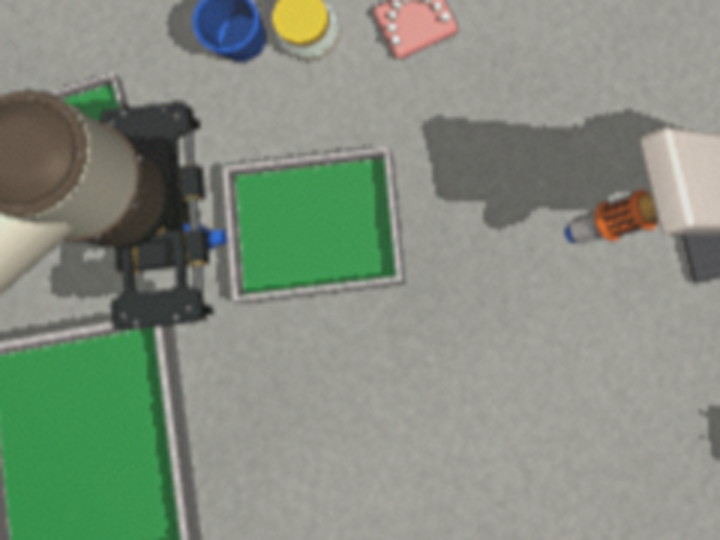

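```bash
python3 - <<'E'
from h import *
pr=lambda p:((proj('side',p)-[230,100])*4).round(1)
print('tcp',pr([531.3,268.3,20.4]),'post top',pr([530,267,50]),'base',pr([530,267,0]))
pt=lambda p:((proj('top',p)-[100,140])*3).round(1)
print('top tcp',pt([531.3,268.3,20.4]),pt([530,267,50]))
# side: post top at crop (390,334): 
print(atz('side',230+390/4,100+337/4,50), atz('side',230+388/4,100+372/4,0))
# dish rim corners side crop
for c in((310,362),(445,398),(375,490),(228,455)): print(atz('side',230+c[0]/4,100+c[1]/4,30).round(1))
E
```

```text
tcp [386.7 362.9] post top [386.5 334. ] base [383.3 382.9]
top tcp [199.9 237.1] [192. 234.]
[534.70920691 264.45648682  50.        ] [5.25310917e+02 2.84367957e+02 1.13686838e-13]
[482.  221.2  30. ]
[603.9 233.9  30. ]
[615.9  89.4  30. ]
[494.3  67.7  30. ]
```

```bash
python3 - <<'E'
from h import *
im=camera('side'); crop('side',im,290,150,360,210,10,'pics/g4.png')
s=get_state(); print(s['finger_gap'],s['contact_force'],s['tcp_pos'],s['clock'])
E
```

```text
13.717124895631146 [-1.01438753  0.05122069  0.18936307] [531.24927032 268.32702049  20.30104482] 3.775
```

View pics/g4.png

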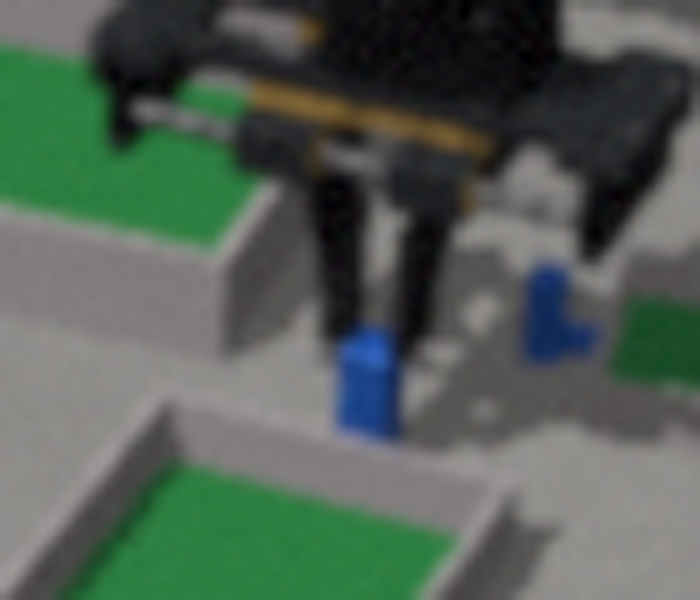

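```bash
python3 - <<'E'
from h import *
print('tips at z20 from side',atz('side',328,185.3,20), atz('side',328,185.3,0))
for z in (20,70,100,150): print(z,((proj('top',[531.3,268.3,z])-[100,140])*3).round(1),((proj('side',[531.3,268.3,z])-[290,150])*10).round(1))
im=camera('top'); crop('top',im,110,160,220,260,7,'pics/g5.png')
E
```

```text
tips at z20 from side [518.58028189 302.03199783  20.        ] [504.79280029 330.38355674   0.        ]
20 [200.  237.2] [366.6 408.3]
70 [184.1 229.5] [374.8 284.5]
100 [173.9 224.5] [379.8 208.3]
150 [155.6 215.7] [388.4  77.8]
```

View pics/g5.png

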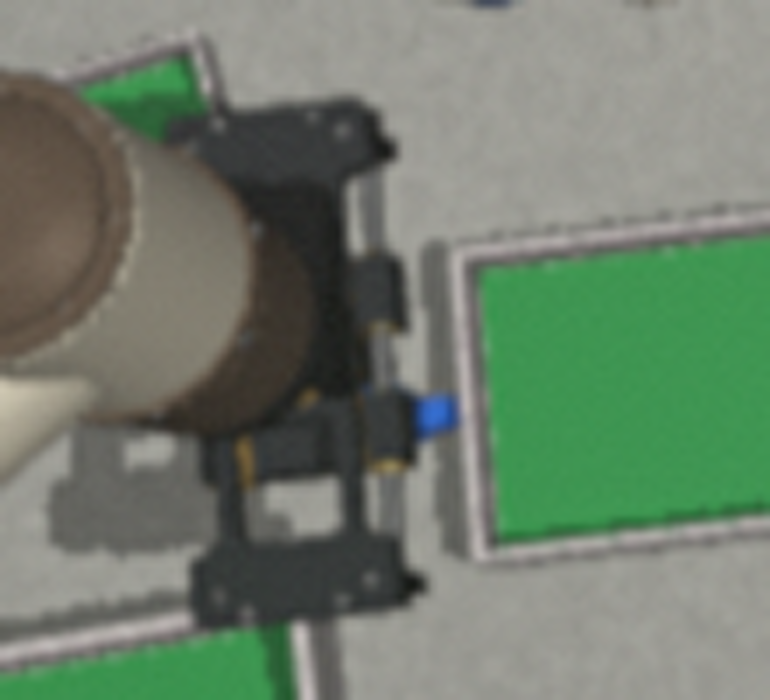

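```bash
python3 - <<'E'
from h import *
print(proj('side',[534.6,261.8,113.9]), 'obs 329.1 160')
for z in (114,100,130,140): print(atz('side',329.1,160,z))
x=np.array([np.cos(-3.061),np.sin(-3.061),0])
for s in (-1,1): print(proj('side',np.array([534.6,261.8,113.9])+s*46*x))
im=camera('top'); s=get_state(); print(s['finger_gap'])
E
```

```text
[328.17451943 168.36143774] obs 329.1 160
[511.18466375 312.57948717 114.        ]
[500.4145197  334.65419038 100.        ]
[523.49339981 287.35125493 130.        ]
[531.18635984 271.58360978 140.        ]
[341.0308274  171.71603646]
[315.56754268 165.07189705]
11.078166967331258
```

```bash
python3 - <<'E'
from h import *
print(proj('side',[0,0,0]),proj('top',[0,0,0]),proj('top',[0,0,20]))
a=camera('top');b=camera('side')
crop('t',a,0,120,280,330,2.8,'pics/f1.png'); crop('s',b,90,0,430,255,2.3,'pics/f2.png'); print(get_state()['clock'])
E
```

```text
[158.25167077 186.41538376] [260.16441278 414.06287866] [259.68661217 416.59659376]
3.975
```

View pics/f1.png

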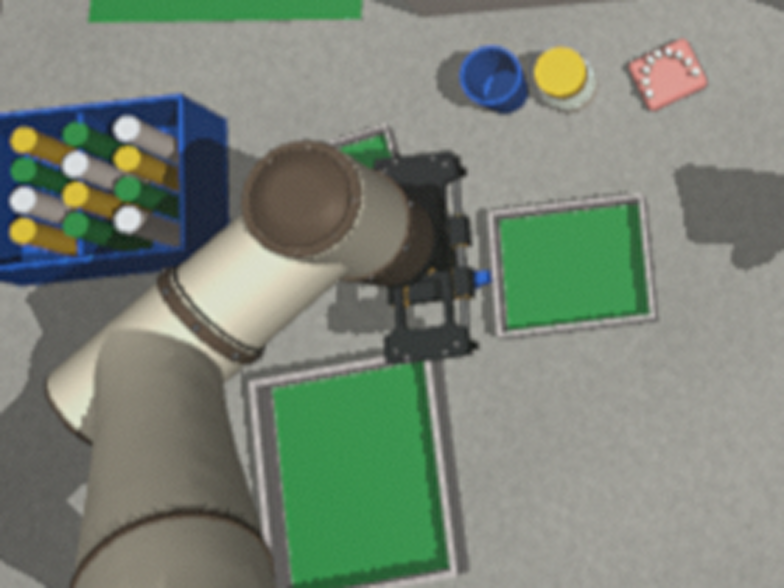

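View pics/f2.png

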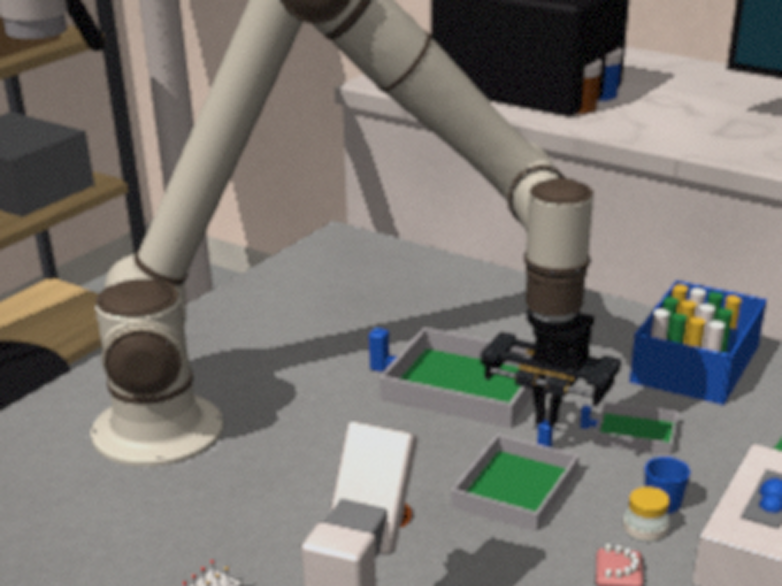

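```bash
python3 - <<'E'
from h import *
def T(a,b): 
    p=tri(('top',*a),('side',*b)); print(p.round(1),'res',(proj('top',p)-a).round(1),(proj('side',p)-b).round(1))
T((152.7,210.3),(329.6,158.7))
f1=lambda x,y:(x/2.8,120+y/2.8); f2=lambda x,y:(90+x/2.3,y/2.3)
# nearest (−y side) end knobs
T(f1(462,167),f2(608,395)); T(f1(473,347),f2(494,375))
T((166,218.5),(327.5,184))  # post? 
T((100+192/3,140+234/3),(230+388/4,100+337/4))
E
```

```text
[535.4 266.6 148.7] res [0.1 0.1] [ 0.1 -0. ]
[626.6 248.1 134.5] res [-1.9 -2.5] [-2.4  0.9]
[455.3 232.8 122.2] res [-1.3 -1.6] [-1.5  0.4]
[531.4 263.8  49.1] res [-0.8 -1. ] [-1.   0.3]
[530.7 268.2  46.5] res [-0.1 -0.1] [-0.1  0. ]
```

>>> {"op": "step_arm", "data": {"commands": [{"claw":50,"linear":[0,0,0],"rotation":[0,0,0]},{"claw":50,"linear":[0,0,0],"rotation":[0,0,0]},{"claw":50,"linear":[0,0,0],"rotation":[0,0,0]},{"claw":50,"linear":[0,0,0],"rotation":[0,0,0]},{"claw":50,"linear":[0,0,-10],"rotation":[0,0,0]}]}}

```text
clock: 4.6
tcp_pos: [531.8, 268.8, 10.6]
eef_rot: [3.14, 0.002, -3.035]
contact_force: [1.0, -0.9, 0.0]
finger_gap: 47.6
```

```bash
python3 - <<'E'
from h import *
im=camera('side'); crop('side',im,290,150,360,210,10,'pics/g6.png')
s=get_state(); print(s['finger_gap'],s['contact_force'],s['tcp_pos'],s['clock'])
E
```

```text
49.46635038331233 [-0.10256302 -0.08086377 -1.29474586] [530.4465267  267.83925049   8.49226271] 4.65
```

View pics/g6.png

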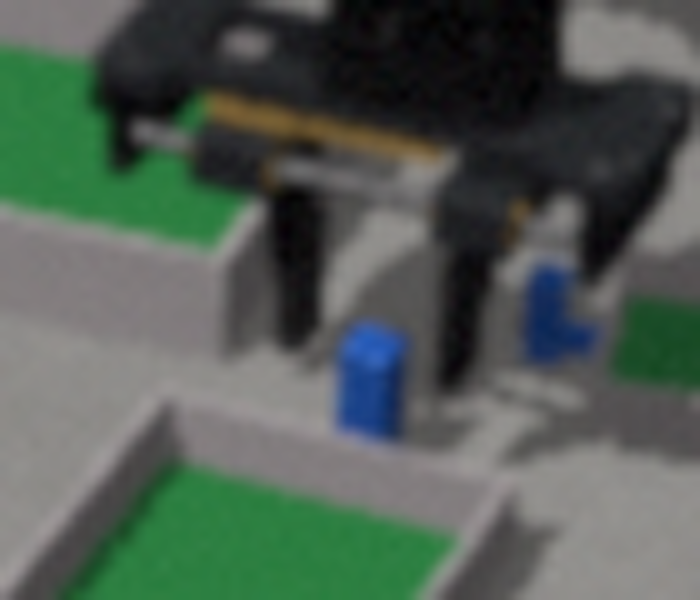

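>>> {"op": "step_arm", "data": {"commands": [{"claw":50,"linear":[0,0,-4],"rotation":[0,0,0]},{"claw":50,"linear":[0,0,-3],"rotation":[0,0,0]},{"claw":50,"linear":[0,0,0],"rotation":[0,0,0]}]}}

```text
clock: 5.03
tcp_pos: [529.9, 267.3, -0.2]
eef_rot: [-3.14, -0.003, -3.036]
contact_force: [0.6, -0.1, 0.1]
finger_gap: 50.1
```

>>> {"op": "step_arm", "data": {"commands": [{"claw":50,"linear":[0,0,-4],"rotation":[0,0,0]},{"claw":50,"linear":[0,0,-1],"rotation":[0,0,0]}]}}

```text
clock: 5.28
tcp_pos: [530.1, 267.5, -5.2]
eef_rot: [-3.14, -0.002, -3.035]
contact_force: [0.4, 0.3, -0.8]
finger_gap: 50.1
```

```bash
python3 - <<'E'
from h import *
im=camera('side'); crop('side',im,290,150,360,210,10,'pics/g7.png')
s=get_state(); print(s['finger_gap'],s['contact_force'],s['tcp_pos'],s['eef_rot'],s['clock'])
E
```

```text
49.97284626802029 [-0.22506842 -0.10483948 -1.08294639] [530.12059852 267.55103464  -5.20582965] [-3.14026795e+00 -2.30515265e-03 -3.03538712e+00] 5.325
```

View pics/g7.png

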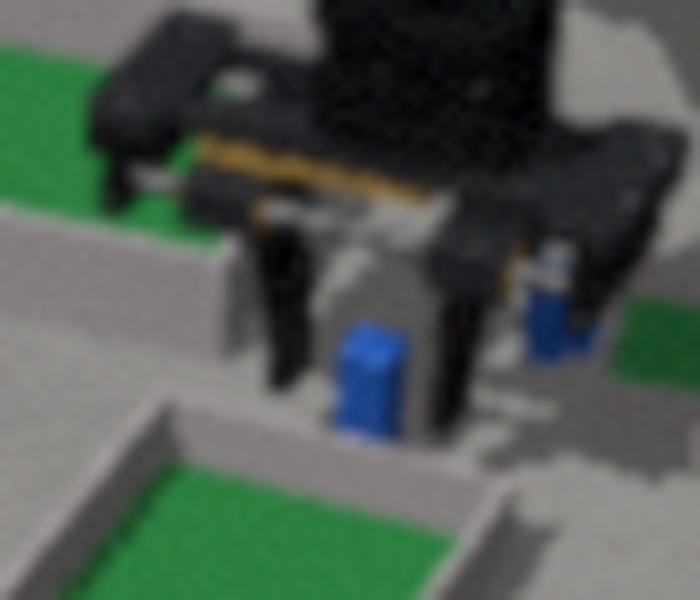

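>>> {"op": "step_arm", "data": {"commands": [{"claw":10,"linear":[0,0,-6],"rotation":[0,0,0]},{"claw":10,"linear":[0,0,0],"rotation":[0,0,0]},{"claw":10,"linear":[0,0,0],"rotation":[0,0,0]},{"claw":10,"linear":[0,0,0],"rotation":[0,0,0]},{"claw":10,"linear":[0,0,0],"rotation":[0,0,0]}]}}

```text
clock: 5.95
tcp_pos: [530.4, 267.7, -11.5]
eef_rot: [-3.14, -0.002, -3.035]
contact_force: [0.5, 0.6, -0.7]
finger_gap: 20.1
```

>>> {"op": "step_arm", "data": {"commands": [{"claw":10,"linear":[0,0,0],"rotation":[0,0,0]},{"claw":10,"linear":[0,0,0],"rotation":[0,0,0]}]}}

```text
clock: 6.2
tcp_pos: [530.4, 267.6, -11.5]
eef_rot: [-3.14, -0.002, -3.035]
contact_force: [0.9, 0.7, -0.5]
finger_gap: 20.0
```

```bash
python3 - <<'E'
from h import *
im=camera('side'); crop('side',im,290,150,360,210,10,'pics/g8.png')
s=get_state(); print(s['finger_gap'],s['contact_force'],s['tcp_pos'],s['eef_rot'],s['clock'])
E
```

```text
19.976387530802054 [ 0.26076602  0.6919805  -0.56457132] [530.40891188 267.67160051 -11.52982109] [-3.14048452e+00 -1.60762658e-03 -3.03467121e+00] 6.25
```

View pics/g8.png

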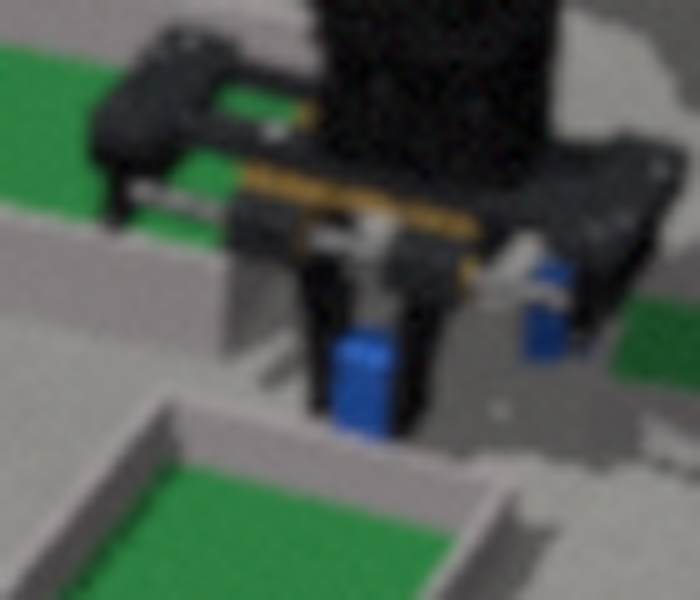

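>>> {"op": "step_arm", "data": {"commands": [{"claw":10,"linear":[-3,-12,0],"rotation":[0,0,0.01]},{"claw":10,"linear":[-5,-24,0],"rotation":[0,0,0.012]},{"claw":10,"linear":[-5,-24,0],"rotation":[0,0,0.012]},{"claw":10,"linear":[-5,-24,0],"rotation":[0,0,0.012]},{"claw":10,"linear":[-5,-24,0],"rotation":[0,0,0.012]}]}}

```text
clock: 6.88
tcp_pos: [506.3, 157.2, -11.2]
eef_rot: [3.14, 0.0, -2.972]
contact_force: [0.9, 1.9, -0.3]
finger_gap: 19.6
```

>>> {"op": "step_arm", "data": {"commands": [{"claw":10,"linear":[-4,-22,0],"rotation":[0,0,0.007]},{"claw":10,"linear":[-5,-22,0],"rotation":[0,0,0.007]},{"claw":10,"linear":[-5,-22,0],"rotation":[0,0,0.007]},{"claw":10,"linear":[-4,-12,0],"rotation":[0,0,0.007]},{"claw":10,"linear":[0,-5,0],"rotation":[0,0,0]}]}}

```text
clock: 7.5
tcp_pos: [485.0, 68.2, -10.9]
eef_rot: [3.14, -0.001, -2.945]
contact_force: [-0.3, 1.1, -1.2]
finger_gap: 19.9
```

>>> {"op": "step_arm", "data": {"commands": [{"claw":10,"linear":[0,0,0],"rotation":[0,0,0]}]}}

```text
clock: 7.62
tcp_pos: [484.9, 67.9, -10.9]
eef_rot: [3.14, -0.001, -2.945]
contact_force: [0.2, -0.6, -1.2]
finger_gap: 19.6
```

```bash
python3 - <<'E'
from h import *
s=get_state(); print(s['finger_gap'],s['contact_force'],s['tcp_pos'],s['eef_rot'],s['clock'],s['q'])
im=camera('top'); crop('top',im,190,150,390,270,4,'pics/d1.png')
E
```

```text
19.62790528271321 [ 0.17767523 -0.6061044  -1.19327596] [484.86570134  67.86752943 -10.91680577] [ 3.14002128e+00 -1.00508047e-03 -2.94540009e+00] 7.625 [ 0.4702518   0.41692548 -0.56339947 -0.00320303 -0.59101604 -0.27139982]
```

View pics/d1.png

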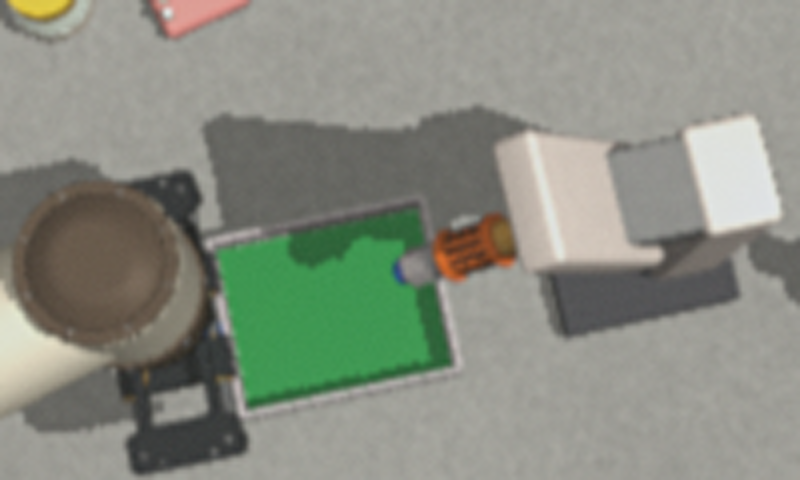

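```bash
python3 - <<'E'
from fit import *
C=np.array([atz('top',190+u/4,150+v/4,30)[:2] for u,v in((208,240),(423,203),(461,367),(243,415))])
c=C.mean(0); print(C.round(0),c)
h=np.array([-.2024,.9793]);l=np.array([.9793,.2024]); m=np.array([524.7,-112.1]); print('ahead',(c-m)@h,'lat',(c-m)@l)
E
```

```text
[[ 554.   50.]
 [ 579. -104.]
 [ 461. -129.]
 [ 429.   25.]] [505.63418972 -39.63068349]
ahead 74.82812166382594 lat -4.003358347790258
```

>>> {"op": "step_arm", "data": {"commands": [{"claw":60,"linear":[0,0,0],"rotation":[0,0,0]},{"claw":60,"linear":[0,0,0],"rotation":[0,0,0]},{"claw":60,"linear":[0,0,0],"rotation":[0,0,0]},{"claw":60,"linear":[0,0,20],"rotation":[0,0,0]},{"claw":60,"linear":[0,0,40],"rotation":[0,0,0]}]}}

```text
clock: 8.3
tcp_pos: [483.7, 68.7, 47.9]
eef_rot: [-3.142, -0.007, -2.943]
contact_force: [1.8, 0.6, -0.5]
finger_gap: 57.2
```

>>> {"op": "step_arm", "data": {"commands": [{"claw":60,"linear":[0,0,50],"rotation":[0,0,0]},{"claw":60,"linear":[0,0,50],"rotation":[-0.11,-0.023,0]},{"claw":60,"linear":[5,-20,50],"rotation":[-0.11,-0.023,0]},{"claw":60,"linear":[10,-40,10],"rotation":[-0.11,-0.023,0]},{"claw":60,"linear":[10,-40,0],"rotation":[-0.11,-0.023,0]}]}}

```text
clock: 8.93
tcp_pos: [512.5, -31.0, 219.3]
eef_rot: [-2.682, 0.012, -2.942]
contact_force: [-0.5, -0.3, 0.1]
finger_gap: 59.8
```

```bash
cat > nx.py <<'E'
from h import *
from scipy.spatial.transform import Rotation as Ro
import sys
ax=np.array([-0.1161,0.5617,0.8192]);az=np.array([-.1658,.8022,-.5736]);S=np.array([529,-133,135.])
def rep(d,S=S):
    s=get_state(); t=-ax; x=np.array([-.9793,-.2024,0]); R=np.c_[x,np.cross(t,x),t]
    Rm=Ro.from_euler('xyz',s['eef_rot']); rv=(Ro.from_matrix(R)*Rm.inv()).as_rotvec()
    e=S+d*t-s['tcp_pos']
    print('clk',s['clock'],'tcp',s['tcp_pos'].round(1),'d',e.round(1),'rv',rv.round(3),'F',s['contact_force'].round(1),'gap',s['finger_gap'].round(1)); print('q',s['q'].round(2))
E
python3 -c "
from nx import *
rep(-66)"
```

```text
Traceback (most recent call last):
  File "nx.py", line 9, in rep
    print('clk',s['clock'],'tcp',s['tcp_pos'].round(1),'d',e.round(1),'rv',rv.round(3),'F',s['contact_force'].round(1),'gap',s['finger_gap'].round(1)); print('q',s['q'].round(2))
                                                                                                                             ^^^^^^^^^^^^^^^^^^^^^
AttributeError: 'float' object has no attribute 'round'
```

```bash
sed -i "s/s\['finger_gap'\].round(1)/round(s['finger_gap'],1)/" nx.py
python3 -c "
from nx import *
rep(-66)"
```

```text
clk 8.925 tcp [512.5 -31.  219.3] d [  8.9 -64.9 -30.2] rv [-0.151 -0.018  0.003] F [-0.5 -0.3  0.1] gap 59.8
q [ 0.53  0.16 -0.49  0.49 -1.12 -0.59]
```

>>> {"op": "step_arm", "data": {"commands": [{"claw":60,"linear":[3,-24,-8],"rotation":[-0.08,-0.009,0]},{"claw":60,"linear":[3,-24,-10],"rotation":[-0.07,-0.009,0]},{"claw":60,"linear":[2,-14,-8],"rotation":[0,0,0]},{"claw":60,"linear":[0,0,0],"rotation":[0,0,0]}]}}

```text
clock: 9.43
tcp_pos: [520.4, -95.0, 192.7]
eef_rot: [-2.528, 0.0, -2.94]
contact_force: [-0.5, -0.2, 0.1]
finger_gap: 59.9
```

```bash
python3 -c "
from nx import *
rep(-66)
a=camera('top');b=camera('side')
crop('t',a,230,130,370,270,4,'pics/k1.png'); crop('s',b,180,60,340,240,3.3,'pics/k2.png')
"
```

```text
clk 9.425 tcp [520.4 -95.  192.7] d [ 0.9 -0.9 -3.7] rv [0.002 0.001 0.002] F [-0.5 -0.2  0.1] gap 59.9
q [ 0.44  0.21 -0.63  0.71 -1.03 -0.71]
```

View pics/k1.png

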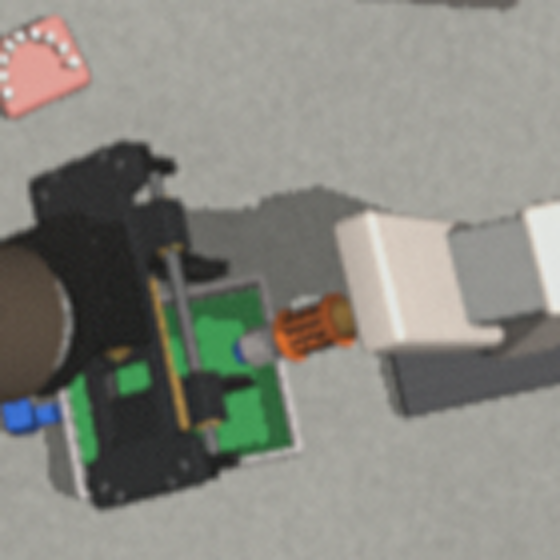

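View pics/k2.png

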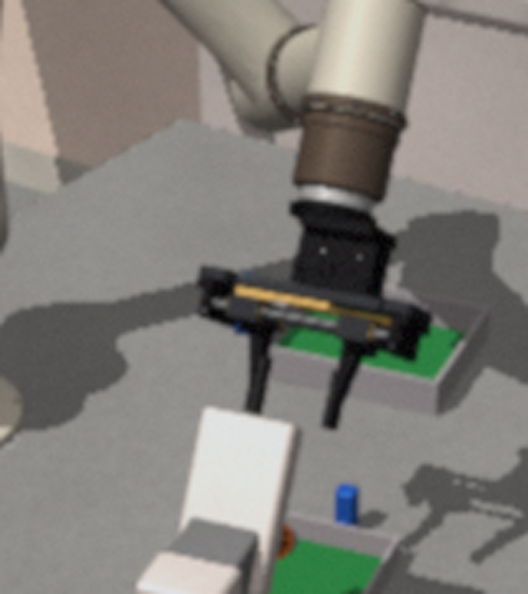

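```bash
python3 -c "
from nx import *
for a,b in (((285.5,196.75),(280,188.8)),((292.5,225),(257.3,184.2)),((289,210.9),(268.6,186.5))):
    p=tri(('top',*a),('side',*b)); print(p.round(1),(proj('top',p)-a).round(1),(proj('side',p)-b).round(1))
    e=p-np.array([520.4,-95,192.7]); print('off along t',e@-ax,'az',e@az,'y',e@np.array([.9793,.2024,0]))
"
```

```text
[553.9 -73.6 222.6] [-0.4 -0.6] [-0.6  0.1]
off along t -32.64127736039028 az -5.5398629428616655 y 37.151516635523386
[486.9 -88.5 222.6] [-0.8 -1. ] [-1.1  0.1]
off along t -32.03661334578888 az -6.400879113903106 y -31.53208343057296
[520.3 -81.  222.5] [-0.7 -0.8] [-0.9  0.1]
off along t -32.2444809993071 az -5.829134375532353 y 2.6970043220849957
```

>>> {"op": "step_arm", "data": {"commands": [{"claw":60,"linear":[3,-14,-22],"rotation":[0.002,0.001,0.002]},{"claw":60,"linear":[3,-14,-22],"rotation":[0,0,0]},{"claw":60,"linear":[3,-12,-18],"rotation":[0,0,0]},{"claw":60,"linear":[1.5,-6,-9],"rotation":[0,0,0]},{"claw":60,"linear":[0,0,0],"rotation":[0,0,0]}]}}

```text
clock: 10.15
tcp_pos: [537.6, -137.4, 125.8]
eef_rot: [-2.534, 0.016, -2.933]
contact_force: [0.1, 0.0, -0.2]
finger_gap: 59.7
```

```bash
python3 -c "
from nx import *
rep(20)
a=camera('top');b=camera('side')
crop('t',a,250,150,350,250,6,'pics/k3.png'); crop('s',b,200,120,320,240,5,'pics/k4.png')
"
```

```text
clk 10.15 tcp [ 537.6 -137.4  125.8] d [-6.3 -6.9 -7.2] rv [-0.006  0.015 -0.005] F [ 0.1  0.  -0.2] gap 59.7
q [ 0.3   0.29 -0.74  0.9  -0.82 -0.82]
```

View pics/k3.png

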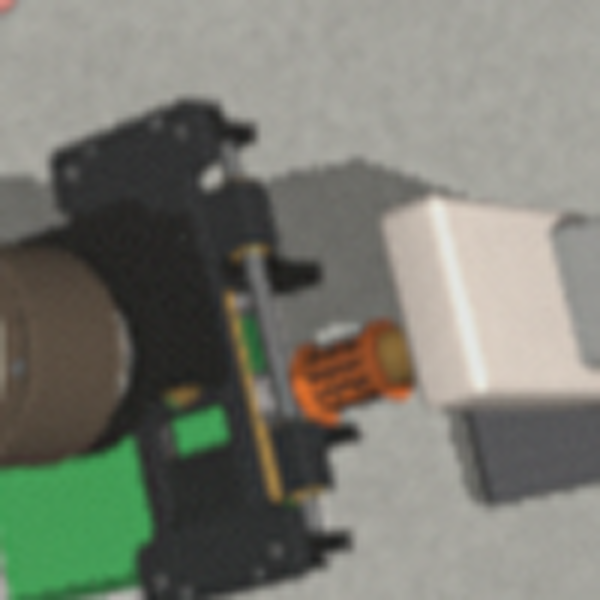

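View pics/k4.png

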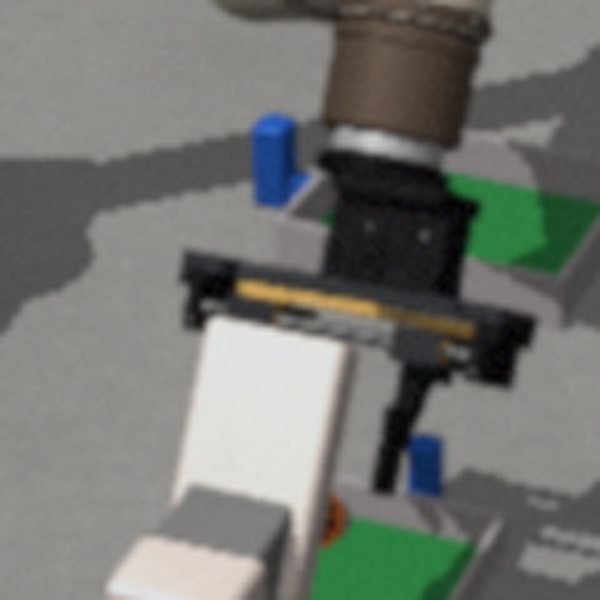

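```bash
python3 -c "
from nx import *
tcp=np.array([537.6,-137.4,125.8])
for o in (25,28,32): print(o,proj('top',tcp+ax*o),'obs 306.2 208.9', proj('side',tcp+ax*o+29*np.array([.9793,.2024,0])),'obs',200+385/5,120+490/5)
for o in (14,18): print(proj('top',S+ax*o))
print((S-tcp)@az)
a=tri(('top',303.3,195.3),('side',277,218)); print(a,(a-tcp)@-ax,(a-tcp)@az,(a-tcp)@np.array([.9793,.2024,0]))
"
```

```text
25 [304.60652373 209.17149787] obs 306.2 208.9 [273.65845554 220.25204544] obs 277.0 218.0
28 [303.99384412 209.15408403] obs 306.2 208.9 [273.87834961 219.19537209] obs 277.0 218.0
32 [303.17236678 209.13073565] obs 306.2 208.9 [274.17160434 217.78617325] obs 277.0 218.0
[305.35881109 211.97133027]
[304.54249835 211.95700427]
-0.32155999999999346
[ 571.20552841 -118.39281331  157.15857879] -32.46368265997638 -8.311512240605579 36.75694856213943
```

>>> {"op": "step_arm", "data": {"commands": [{"claw":60,"linear":[-7,-1,-1],"rotation":[-0.006,0.015,-0.005]},{"claw":60,"linear":[1,-8,-11],"rotation":[0,0,0]},{"claw":60,"linear":[1,-7,-10],"rotation":[0,0,0]},{"claw":60,"linear":[0,-3,-4],"rotation":[0,0,0]},{"claw":60,"linear":[0,0,0],"rotation":[0,0,0]}]}}

```text
clock: 10.88
tcp_pos: [534.6, -153.8, 102.9]
eef_rot: [-2.531, 0.006, -2.934]
contact_force: [-0.1, 0.1, -0.2]
finger_gap: 60.1
```

```bash
python3 -c "
from nx import *
rep(46)"
```

```text
clk 10.875 tcp [ 534.6 -153.8  102.9] d [-0.3 -5.1 -5.6] rv [-0.001  0.006 -0.003] F [-0.1  0.1 -0.2] gap 60.1
q [ 0.25  0.32 -0.78  0.98 -0.76 -0.88]
```

>>> {"op": "step_arm", "data": {"commands": [{"claw":60,"linear":[-1,-5,-6],"rotation":[-0.001,0.006,-0.003]},{"claw":60,"linear":[0,0,0],"rotation":[0,0,0]}]}}

```text
clock: 11.12
tcp_pos: [534.0, -158.6, 97.2]
eef_rot: [-2.531, 0.001, -2.937]
contact_force: [0.8, -0.8, -1.0]
finger_gap: 60.0
```

```bash
python3 -c "
from nx import *
rep(46)
a=camera('top');b=camera('side')
crop('t',a,260,160,340,240,8,'pics/k5.png'); crop('s',b,200,120,320,240,5,'pics/k6.png')
"
```

```text
clk 11.125 tcp [ 534.  -158.6   97.2] d [ 0.4 -0.3  0.1] rv [-0.     0.001 -0.001] F [ 0.8 -0.8 -1. ] gap 60.0
q [ 0.24  0.33 -0.79  0.99 -0.75 -0.88]
```

View pics/k5.png

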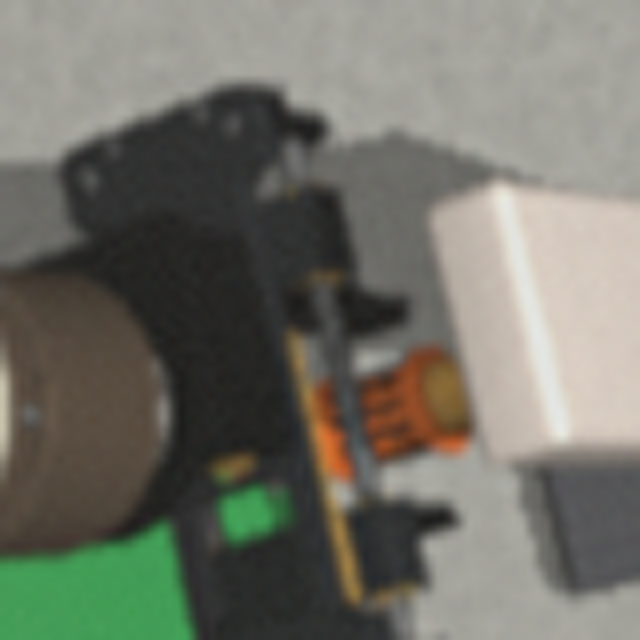

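View pics/k6.png

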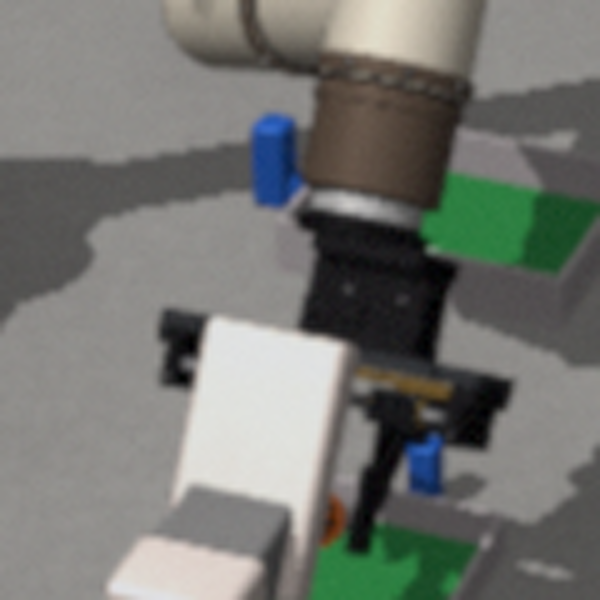

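>>> {"op": "step_arm", "data": {"commands": [{"claw":15,"linear":[0,0,0],"rotation":[0,0,0]},{"claw":15,"linear":[0,0,0],"rotation":[0,0,0]},{"claw":15,"linear":[0,0,0],"rotation":[0,0,0]},{"claw":15,"linear":[0,0,0],"rotation":[0,0,0]},{"claw":15,"linear":[0,0,0],"rotation":[0,0,0]}], "squeeze": 35}}

```text
clock: 11.85
tcp_pos: [534.9, -158.0, 98.0]
eef_rot: [-2.531, 0.003, -2.936]
contact_force: [-0.8, -0.5, -0.1]
finger_gap: 29.3
```

```bash
python3 -c "
from nx import *
rep(46)
b=camera('side')
crop('s',b,200,120,320,240,5,'pics/k7.png')
"
```

```text
clk 11.85 tcp [ 534.9 -158.    98. ] d [-0.6 -0.8 -0.7] rv [-0.001  0.003 -0.002] F [-0.8 -0.5 -0.1] gap 29.3
q [ 0.24  0.33 -0.79  0.99 -0.75 -0.88]
```

View pics/k7.png

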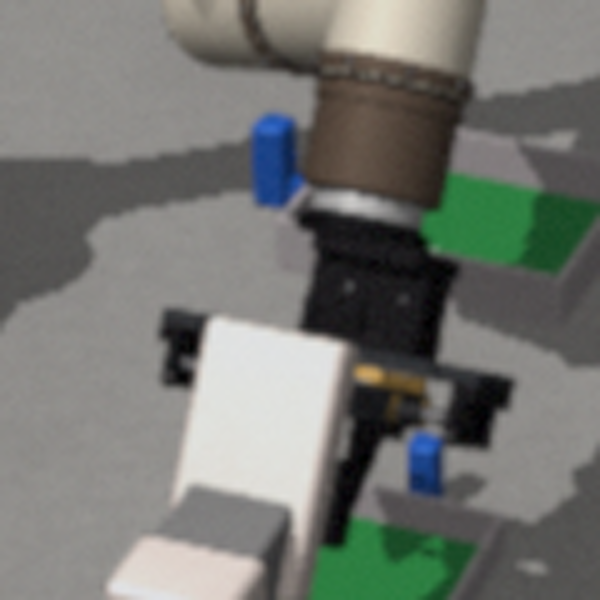

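>>> {"op": "step_arm", "data": {"commands": [{"claw":15,"linear":[0,0,0],"rotation":[0,0,0]},{"claw":15,"linear":[0.7,-3.2,2.3],"rotation":[0,0,0]},{"claw":15,"linear":[0.7,-3.2,2.3],"rotation":[0,0,0]}]}}

```text
clock: 12.28
tcp_pos: [536.0, -162.6, 101.2]
eef_rot: [-2.535, 0.003, -2.933]
contact_force: [-3.7, 6.5, 0.6]
finger_gap: 28.8
```

```bash
python3 -c "
from nx import *
rep(46); s=get_state(); print((s['tcp_pos']-np.array([534.9,-158,98]))@az, s['contact_force']@az)"
```

```text
clk 12.275 tcp [ 536.  -162.6  101.2] d [-1.7  3.8 -3.9] rv [-0.005  0.002 -0.005] F [-3.7  6.5  0.6] gap 28.8
q [ 0.23  0.32 -0.78  0.99 -0.75 -0.86]
-5.765759261445287 5.509302397900385
```

>>> {"op": "step_arm", "data": {"commands": [{"claw":15,"linear":[0.5,-3.5,2.5],"rotation":[0,0,0]},{"claw":15,"linear":[0.5,-3.2,2.3],"rotation":[0,0,0]},{"claw":15,"linear":[0.3,-2,1.4],"rotation":[0,0,0]}]}}

```text
clock: 12.65
tcp_pos: [537.1, -166.9, 104.3]
eef_rot: [-2.545, 0.005, -2.926]
contact_force: [-3.3, 9.1, -0.3]
finger_gap: 29.0
```

```bash
python3 -c "
from nx import *
rep(46); s=get_state(); print((s['tcp_pos']-np.array([534.9,-158,98]))@az, s['contact_force']@az)"
```

```text
clk 12.65 tcp [ 537.1 -166.9  104.3] d [-2.8  8.  -7. ] rv [-0.015  0.002 -0.011] F [-3.3  9.1 -0.3] gap 29.0
q [ 0.22  0.32 -0.78  0.98 -0.74 -0.84]
-11.093781078138974 8.013215258495514
```

>>> {"op": "step_arm", "data": {"commands": [{"claw":15,"linear":[0.3,-3.2,2.3],"rotation":[0,0,0]},{"claw":15,"linear":[0.3,-2.8,2],"rotation":[0,0,0]},{"claw":15,"linear":[0.3,-2,1.4],"rotation":[0,0,0]},{"claw":15,"linear":[0.2,-1.6,1.2],"rotation":[0,0,0]}]}}

```text
clock: 13.15
tcp_pos: [537.8, -168.0, 105.2]
eef_rot: [-2.562, 0.01, -2.916]
contact_force: [-2.2, 9.5, -2.1]
finger_gap: 29.2
```

```bash
python3 -c "
from nx import *
rep(46); s=get_state(); print((s['tcp_pos']-np.array([534.9,-158,98]))@az, s['contact_force']@az)
a=camera('top');b=camera('side')
crop('t',a,220,150,340,250,6,'pics/p1.png'); crop('s',b,200,120,360,240,5,'pics/p2.png')"
```

```text
clk 13.15 tcp [ 537.8 -168.   105.2] d [-3.4  9.1 -7.9] rv [-0.033  0.003 -0.022] F [-2.2  9.5 -2.1] gap 29.2
q [ 0.21  0.31 -0.78  0.97 -0.73 -0.81]
-12.603097892478598 9.199031238911724
```

View pics/p1.png

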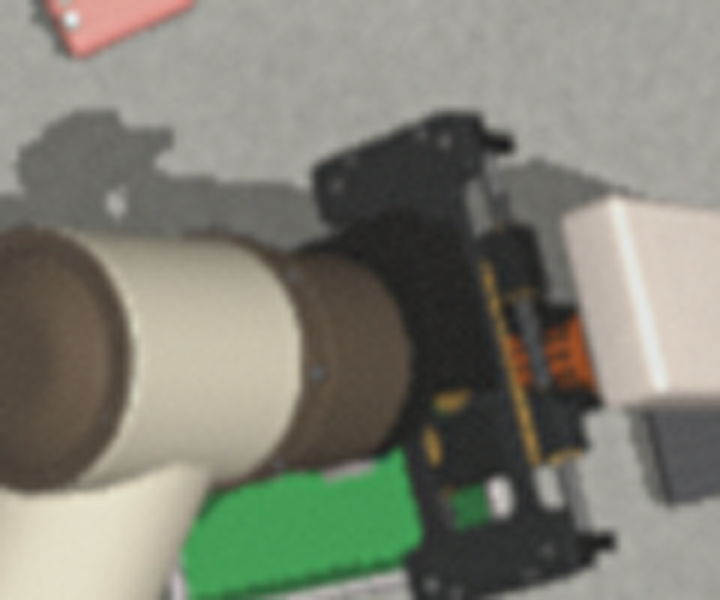

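View pics/p2.png

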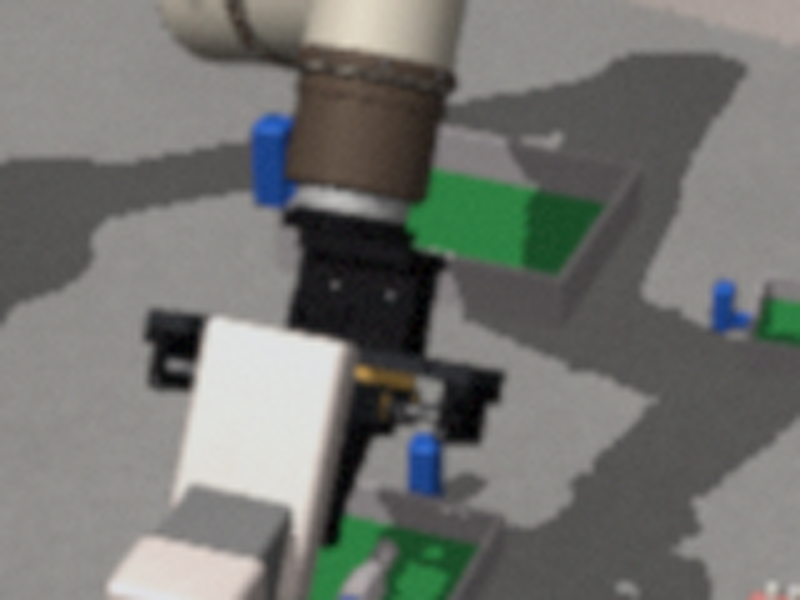

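>>> {"op": "step_arm", "data": {"commands": [{"claw":15,"linear":[0.2,-1.6,1.2],"rotation":[0,0,0]},{"claw":15,"linear":[-0.7,4,-3],"rotation":[0,0,0]},{"claw":15,"linear":[-0.7,4,-3],"rotation":[-0.015,0,-0.01]},{"claw":15,"linear":[-0.7,3,-2],"rotation":[-0.015,0,-0.01]},{"claw":65,"linear":[0,0,0],"rotation":[0,0,0]}]}}

```text
clock: 13.88
tcp_pos: [534.9, -158.2, 98.1]
eef_rot: [-2.531, 0.002, -2.937]
contact_force: [-0.1, 0.9, -0.3]
finger_gap: 33.6
```

>>> {"op": "step_arm", "data": {"commands": [{"claw":65,"linear":[0,0,0],"rotation":[0,0,0]},{"claw":65,"linear":[0,0,0],"rotation":[0,0,0]},{"claw":65,"linear":[0,0,0],"rotation":[0,0,0]},{"claw":65,"linear":[0,0,0],"rotation":[0,0,0]}]}}

```text
clock: 14.38
tcp_pos: [534.8, -158.0, 98.0]
eef_rot: [-2.532, 0.002, -2.937]
contact_force: [0.3, -0.3, 0.3]
finger_gap: 63.5
```

```bash
python3 -c "
from nx import *
rep(46)"
```

```text
clk 14.375 tcp [ 534.8 -158.    98. ] d [-0.5 -0.8 -0.7] rv [-0.001  0.002 -0.001] F [ 0.3 -0.3  0.3] gap 63.5
q [ 0.24  0.33 -0.79  0.99 -0.75 -0.88]
```

Open; retreat along ax, then up and away.

>>> {"op": "step_arm", "data": {"commands": [{"claw":65,"linear":[-3,11,16],"rotation":[0,0,0]},{"claw":65,"linear":[-3,14,21],"rotation":[0,0,0]},{"claw":65,"linear":[-4,17,25],"rotation":[0,0,0]},{"claw":65,"linear":[-4,20,30],"rotation":[0,0,0]},{"claw":65,"linear":[-4,20,30],"rotation":[0,0,0]}]}}

```text
clock: 15.0
tcp_pos: [513.0, -75.7, 220.7]
eef_rot: [-2.532, -0.006, -2.94]
contact_force: [1.1, -0.1, -0.1]
finger_gap: 65.0
```

>>> {"op": "step_arm", "data": {"commands": [{"claw":65,"linear":[-10,40,20],"rotation":[0,0,0]},{"claw":65,"linear":[-20,50,0],"rotation":[0,0,0]},{"claw":65,"linear":[-20,50,0],"rotation":[0,0,0]},{"claw":65,"linear":[-20,50,0],"rotation":[0,0,0]},{"claw":65,"linear":[0,0,0],"rotation":[0,0,0]}]}}

```text
clock: 15.62
tcp_pos: [440.7, 122.5, 243.9]
eef_rot: [-2.537, 0.001, -2.939]
contact_force: [0.4, -0.0, 0.0]
finger_gap: 64.8
```

```bash
python3 -c "
from nx import *
rep(46)
a=camera('top');b=camera('side')
crop('t',a,200,150,360,260,5,'pics/z1.png'); crop('s',b,200,120,360,240,5,'pics/z2.png'); crop('t',a,0,0,560,420,1.4,'pics/z3.png')"
```

```text
clk 15.625 tcp [440.7 122.5 243.9] d [  93.7 -281.3 -146.6] rv [-0.007 -0.001  0.001] F [ 0.4 -0.   0. ] gap 64.8
q [ 0.95  0.19 -0.44  0.44 -1.39 -0.92]
```

View pics/z1.png

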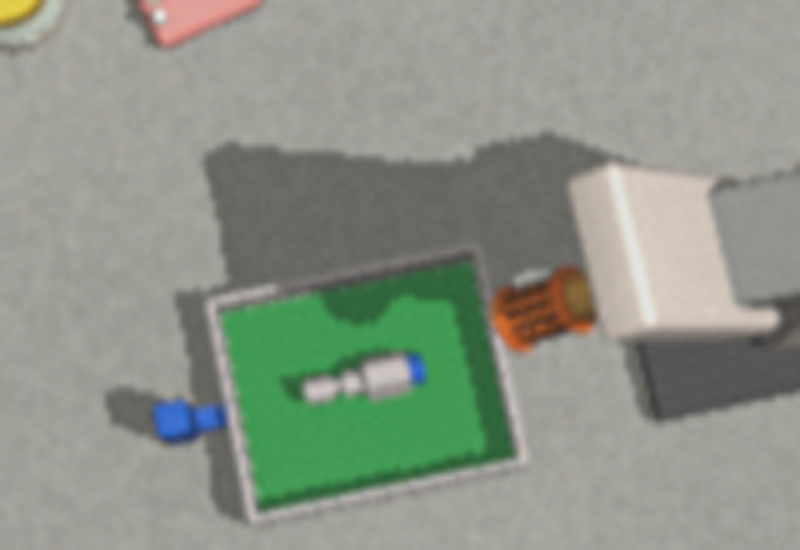

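View pics/z2.png

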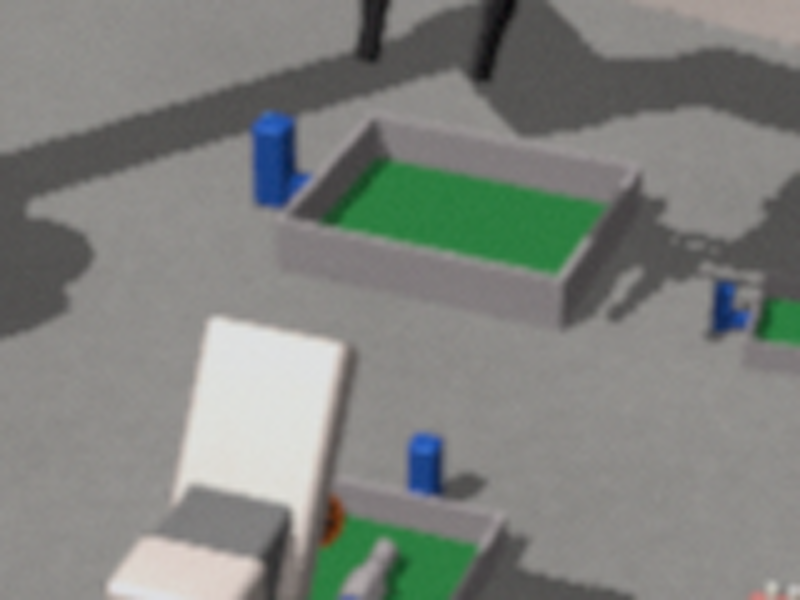

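View pics/z3.png

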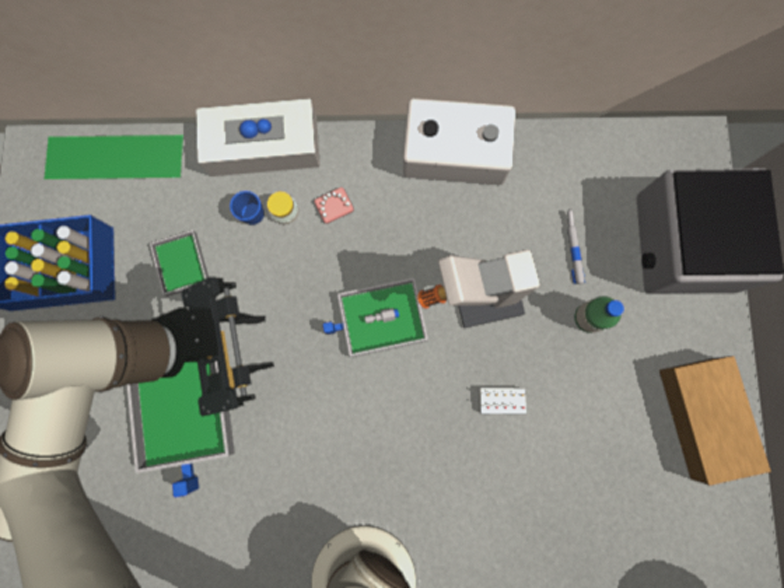

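```bash
python3 -c "
from h import *
im=camera('top').astype(float); r,g,b=im[...,0],im[...,1],im[...,2]
m=(r>b+50)&(r>g+35)&(r>70); m[:,:285]=0;m[:,325:]=0;m[:190]=0;m[230:]=0
ys,xs=np.nonzero(m); print(len(xs),xs.min(),xs.max(),ys.min(),ys.max(),xs.mean(),ys.mean())
print(sign_off())"
```

```text
172 298 318 204 220 306.6453488372093 212.3081395348837
the job is handed in; nothing more can be done
None
```

The plug is in the dish and the job is handed in, at about 15.7 s of the 51 s allowed. No verdict was reported.

- **Dish:** I took the middle of the three look-alikes. Its rim measured about 160 x 128 mm, and its post sat 110 mm from its centre. I slid it by the post until its centre was about 75 mm beyond the mouth in plan, turned to line up with the coupler.
- **Sleeve:** I gripped it with the fingers tilted 35° and pulled it back until the tool had moved 12.6 mm and the force read 9.2 N. The spring should give 9 N at the stop. I then eased it forward and let it go.
- **Last checks:**
  - The top view shows the plug lying near the middle of the dish, and the side view shows part of it inside. The dish looks flat in both.
  - The sleeve's orange outline covers the same pixels as before the pull, so it is fully forward.
  - The gripper is clear of everything and the force is near zero.
  - The other things on the bench look unmoved by eye; I did not measure them.
- **What disagreed:**
  - The fingertips really end about 25–30 mm short of the reported TCP. My first grip on the post closed on air because of this. I allowed for it in both later grasps.
  - The pull read 12.6 mm rather than the full 14 mm, with the tool tilting slightly. The force and the freed plug still point to the stop being reached, or nearly so.

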